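Open the tip box and slide it home

TASK

Flip the hinged lid of the pipette-tip box open with a fingertip, pushing its front lip up and over until it falls back and stays open by itself. Then, with the lid open, push the box along its track until it is fully home against the end stop. Nothing is to be grasped, pinched or lifted: leave the box standing flat in its track, and leave the bottle, the jar and the vial where they are.

Things in the scene. Friction and masses are not known exactly. Their poses are not given: they have to be found in the camera images.
- track: Fixed loading track: plate 250 x 151 x 8 mm, a grey guide along each long side (10 mm wide, top 22 mm above the bench, 131 mm clear between) and a grey end stop across its +x end (12 mm thick, top 26 mm above the bench); other end open. Origin: plate's centre, on the bench. x runs along the track towards the stop, z up. It lies across the bench, the stop to the robot's left; place and yaw vary.
- stop_face (a point): Middle of the stop's inner face (x = 113 mm in the track's frame), at the height of the plate's top (8 mm).
- tipbox: Loose grey box, 95 mm along the track (x), 125 mm across (y), 58 mm high without lid, about 0.5 to 1 kg, standing on the track's plate between the guides (3 mm play each side), filled by a tip deck level with its rim. Origin: centre of its underside; x points at the stop, z up. Starts 50 to 90 mm short of the stop; slides with plain friction.
- box_front (a point): Middle of the lower edge of the box's front face (the face away from the stop); the face is upright, 58 mm high.
- box_back (a point): Middle of the lower edge of the box's back face, the face that meets the stop (95 mm behind box_front).
- lid (a joint): Lid angle in rad: 0 shut, opening upward and over towards the stop, 1.92 fully open against its own limit (leaning back 20 degrees past upright). Free hinge with little friction: released below about 1.5 it falls shut, beyond about 1.6 it falls fully open and stays. Starts at 0.
- lid_hinge (a point): Middle of the lid's hinge axis (along the box's y), at the top of the back face, 59 mm above the box's underside.
- lip (a point): Middle of the front edge of the lid's lip, on its underside, 113 mm from the hinge axis. The lip stands out 18 mm beyond the box's front face, is 110 mm wide and 6 mm thick; with the lid shut its underside is 59 mm above the box's underside with free space below. It moves with the lid.
- lid_inner: Lower half (3 mm) of the white flat lid, 95 x 125 mm with the lip in front; together with the upper half 6 mm thick, 60 g. Origin on the hinge axis; at lid = 0 the lid lies along its -x and z is up.
- lid_outer: Upper half (3 mm) of the same lid, set back 3 mm from the edges. Origin on the hinge axis. Touching upper and lower half hard at once is a pinch.
- bottle: Amber capped bottle, 54 mm across, 110 mm high, beside the track or beyond its stop; bystander. Origin: centre of its underside.
- jar: Small jar with a black lid, 48 mm across, 60 mm high, beside the track or beyond its stop; bystander. Origin: centre of its underside.
- vial: Glass vial with a white cap, 28 mm across, 50 mm high, beside the track or beyond its stop; bystander. Origin: centre of its underside.
Things that resemble listed ones, but are neither listed nor needed, are in the scene too. Of the things that look like the tipbox, the middle-sized one is meant.

How it is judged:
By the outcome, as a careful person would: the job done as asked, in the order asked, and still so for the second after the job is handed in, with the robot touching nothing.
It also fails if it takes over 53 s, if anything falls off the work surface, if the arm or the gripper's body presses on something with over 40 N, if the wrist force passes 120 N, or if a joint passes its speed limit or range.

ROBOT

A 6-joint arm with a two-finger parallel gripper is mounted at the origin on the work surface. World frame = base frame: x ahead of the robot, y to its left, z up, the work surface at z = 0. Lengths are in m, angles in rad, forces in N, time in s.
With the tool pointing down it reaches from about 0.4 to 0.825 m from the base axis. Payload 7 kg.
Tool frame: the origin (TCP) lies on the mounting face of the last link; the fingertips stand 178 mm ahead of it and the grasp point (between the pads) lies 159 mm ahead of it; z points along the fingers, y is the line along which they close (so a half turn about z gives the same grasp; the last joint's range is limited). The gripper opens to 88 mm and grips with 3 to 60 N. Pads are 19 mm wide; open, the fingers measure 130 mm over their backs; the gripper's body (78 mm by 193 mm) begins 47 mm behind the grasp point.
Start: joints at [-1.045, 0.359, 0.012, 0, -1.224, -0.288], TCP at [0.159, -0.656, 0.405] pointing down, gripper open.
Joint ranges: [-3.07, 3.07], [-1.43, 2.12], [-1.02, 1.25], [-3.03, 1.67], [-3.05, -0], [-3.03, 3.03]. Speed limits (rad/s): [2.39, 2.39, 3.01, 3.14, 3.14, 3.14].

INTERFACE

Orientations are given as a rotation vector (axis times angle).
In Python, from bench import ctrl gives the robot as it stands.
- The arm moves only by the tool carry_out, never from a script. Its argument "motion" is a list that holds one entry, the list of rows, each a list of 7 numbers: the closure in counts, from 0 (fully open) to 255 (shut), then the shift along the world's x, y, z in mm, then the turn, a rotation vector about the world's x, y, z in degrees. A call has 1 to 20 rows; each row shifts and turns the commanded pose from where the row before left it; what a row does not reach is not made up. A row lasts 1/8 s, in which the tool goes at most 62.5 mm and 10.7 degrees, less where a joint would pass 70% of its speed; a pose out of reach is approached as far as the arm can. A call with a gripper value outside its range is refused whole. The fingers move at their own pace and stop on an object; "grip_force" is the grip in N (left out, the last holds). Time passes only in rows, so rows that do not move let the fingers close. It gives the time, the measured TCP pose, the force, the opening and the grip force at its end, in the units of the state.
- ctrl.state(): the state, without advancing time (a new reading comes with each control period).
- ctrl.snapshot(name): name is "scene" or "top"; returns the picture (384x512x3 uint8, red, green, blue); there is no depth.
- ctrl.calibration(name): a dict with "fx", "fy", "cx", "cy" (pixels), "position" and "rotation" of the camera in the world. Camera axes: x right, y up, looking along -z (the intrinsics and any distortion apply to the point x, -y, -z); pixel columns grow to the right and rows downward; lengths in m; the calibration is good to about 2 mm. A picture is of the moment at which its call begins. calibration takes no time and is no camera call.
- ctrl.finish_job(): hands the job in; it is judged then, once.
Trained networks look in the newest picture that a camera, given by its name, has taken for a name from the list of things; names that differ only in an ending like _2 or _b are one class to them, and where a whole thing is asked for, a point or a joint stands for the part that bears it (a point fixed in the world has none). Each returns a list of dicts, best first, with "p" (0 to 1); they miss things now and then, are a little off and sometimes report something else, mostly with a low value. They report only what shows in the picture. A call takes as long as a camera call. They do not tell look-alikes from the thing itself.
- ctrl.spot_in(camera, query): "position" ([x, y, z] in m, in world coordinates, good to about 4 mm: the middle of the surface that is visible of it).
- ctrl.place_of(camera, query): "position" ([x, y, z] in m, in world coordinates, good to about 4 mm: a listed point, or the origin of a listed thing).
The state is a dict: "clock": time; "joint_positions": joint angles; "joint_vel": joint speeds; "joint_efforts": joint torques, N m; "position": TCP position; "ee_rot": TCP orientation; "ft_force": force on the tool from outside, world axes, zero at the start; "wrist_torque": the same for the moment, N m; "grip_width": opening from 0.0 (shut) to 1.0 (fully open); "finger_force": force on a finger pad.
Only numpy, scipy, OpenCV 4.12 (cv2) and the standard library are available. Lean on these libraries where they do the work, as an engineer would, in place of code of your own. Each camera call takes 0.05 s, during which the arm holds its last target. There are 200 camera calls.

## Working session

There is one attempt and no reset: what is moved stays moved. The work goes in short steps, Python scripts to look and compute and a tool call to move; the robot and the scene stay as the last step left them, time stands still between calls to the robot, and variables do not carry over. Pictures are saved under pics/ and viewed, at most 10 in all, crops included, and the job is handed in when it is done.

Besides the shell and the picture viewer there is one more tool, called after "Request:" as name(argument=value, ...) on one line, values as JSON. carry_out: Moves the arm, as the interface text tells. Its arguments: {"type":"object","properties":{"motion":{"type":"array","items":{"type":"array","items":{"type":"array","items":{"type":"number"}}}},"grip_force":{"type":"number"}},"required":["motion"]}

```bash
mkdir -p pics
python3 - <<'E'
from bench import ctrl
import cv2,numpy as np
for n in("scene","top"):
    im=ctrl.snapshot(n); cv2.imwrite(f"pics/{n}0.png",im[:,:,::-1])
    c=ctrl.calibration(n); print(n,{k:np.round(v,3).tolist() for k,v in c.items()})
    for q in("track","stop_face","tipbox","box_front","box_back","lid_hinge","lip","bottle","jar","vial"):
        print(q,[(np.round(d["position"],3).tolist(),round(d["p"],2)) for d in ctrl.place_of(n,q)])
print(ctrl.state())
E
```

```text
scene {'fx': 357.576, 'fy': 357.576, 'cx': 253.713, 'cy': 184.28, 'position': [1.207, 0.277, 0.556], 'rotation': [0.609, 0.983, 1.827]}
track [([0.538, -0.076, 0.008], 0.62), ([0.537, -0.066, 0.0], 0.56)]
stop_face [([0.539, 0.053, 0.007], 0.96), ([0.543, -0.039, 0.064], 0.6)]
tipbox [([0.372, -0.074, -0.004], 0.87), ([0.54, -0.078, 0.008], 0.8), ([0.423, -0.35, 0.001], 0.77)]
box_front [([0.457, -0.293, 0.001], 0.78), ([0.345, -0.073, 0.001], 0.56)]
box_back [([0.536, -0.03, 0.006], 0.83), ([0.405, -0.071, -0.001], 0.73)]
lid_hinge [([0.392, -0.409, 0.083], 0.95), ([0.542, -0.038, 0.064], 0.8), ([0.409, -0.074, 0.04], 0.62)]
lip [([0.466, -0.269, 0.084], 0.89), ([0.331, -0.075, 0.041], 0.59)]
bottle [([0.506, 0.137, -0.002], 0.96)]
jar [([0.693, 0.023, -0.002], 0.68), ([0.694, -0.109, -0.003], 0.38)]
vial [([0.696, -0.111, 0.001], 0.69)]
top {'fx': 366.53, 'fy': 366.53, 'cx': 256.907, 'cy': 188.094, 'position': [0.419, -0.017, 1.072], 'rotation': [0.112, -0.104, -1.59]}
track [([0.542, -0.064, -0.0], 0.74)]
stop_face [([0.539, 0.049, 0.005], 0.69)]
tipbox [([0.373, -0.075, 0.003], 0
[... 411 characters left out ...]
clock': 1.1, 'joint_positions': array([-1.04487976e+00,  3.58605898e-01,  1.19071728e-02,  3.52990669e-05,
       -1.22408335e+00, -2.88109106e-01]), 'joint_vel': array([ 0.00066588,  0.0010932 ,  0.00205776,  0.00082438, -0.0020826 ,
        0.00032066]), 'joint_efforts': array([ 9.04689587e-04, -5.82394981e+01,  2.93298733e+01,  7.00238004e+00,
        1.24735432e-02,  2.61570426e-05]), 'position': array([ 0.15899337, -0.65599686,  0.40466692]), 'ee_rot': array([ 3.72683263e-01, -3.11938383e+00,  4.11946208e-05]), 'ft_force': array([-0.16550542, -0.70462462, -0.41809616]), 'wrist_torque': array([-0.01928235, -0.03123758, -0.0150385 ]), 'finger_force': 0.0, 'grip_width': 0.9994462362359499}
```

Run:
```python
import cv2,numpy as np
a=cv2.imread("pics/scene0.png");b=cv2.imread("pics/top0.png")
cv2.imwrite("pics/both.png",cv2.resize(np.vstack([a,b]),(450,600)) if 0 else cv2.resize(np.hstack([a,b]),(800,300)))
cv2.imwrite("pics/sceneb.png",cv2.resize(a,(800,600)))
```

```text
(no output)
```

View pics/sceneb.png

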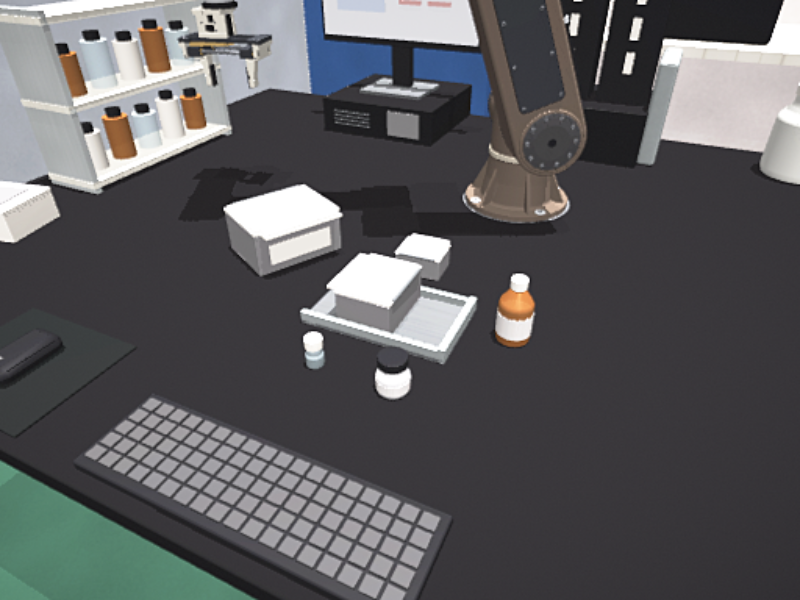

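View pics/top0.png

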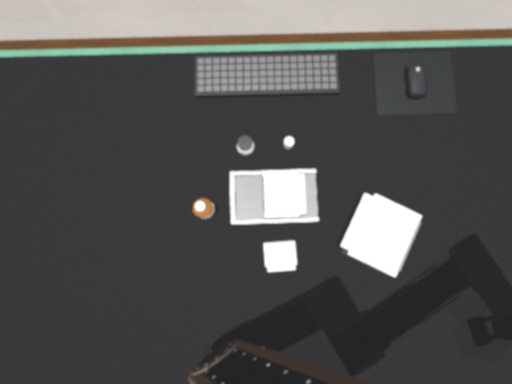

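Three look-alikes in the top picture: the large box at (382,234), the small one at (280,256), and the middle-sized one at (284,195). The middle-sized one stands between the guides of the track, so it fits the description. I'll confirm it in an enlarged crop with the model overlaid and measure the yaw.

```bash
cat > h.py <<'E'
from bench import ctrl
import cv2,numpy as np
from scipy.spatial.transform import Rotation as R
def proj(n,P):
    c=ctrl.calibration(n);r=np.array(c["rotation"]);M=R.from_rotvec(r).as_matrix() if r.ndim==1 else r
    q=(np.atleast_2d(P)-c["position"])@M
    return np.c_[c["cx"]+c["fx"]*q[:,0]/-q[:,2],c["cy"]+c["fy"]*q[:,1]/q[:,2]]
def unproj(n,uv,z):
    c=ctrl.calibration(n);M=R.from_rotvec(c["rotation"]).as_matrix();uv=np.atleast_2d(uv)
    d=np.c_[(uv[:,0]-c["cx"])/c["fx"],-(uv[:,1]-c["cy"])/c["fy"],-np.ones(len(uv))]@M.T
    p=np.array(c["position"]);return p+d*((z-p[2])/d[:,2])[:,None]
E
python3 - <<'E'
from h import *
im=cv2.imread("pics/top0.png");g=cv2.cvtColor(im,cv2.COLOR_BGR2GRAY)
m=(g>60).astype(np.uint8);m[:165]=0;m[228:]=0;m[:,:222]=0;m[:,325:]=0
pts=np.argwhere(m)[:,::-1].astype(np.float32)
w=unproj("top",pts,0.022)
rc=cv2.minAreaRect((w[:,:2]*1000).astype(np.float32));print("track rect",rc)
w2=g.copy();mb=((g>225)).astype(np.uint8);mb[:174]=0;mb[218:]=0;mb[:,:255]=0;mb[:,312:]=0
w2=unproj("top",np.argwhere(mb)[:,::-1],0.073);print("lid",cv2.minAreaRect((w2[:,:2]*1000).astype(np.float32)))
s=cv2.imread("pics/scene0.png")
yaw=np.pi/2;t=np.array([.5395,-.0645,0]);Rz=R.from_euler("z",yaw).as_matrix()
def T(x,y,z): return t+Rz@np.array([x,y,z])
def box(x0,x1,y0,y1,z0,z1): 
    return [[T(x0,y0,z),T(x1,y0,z),T(x1,y1,z),T(x0,y1,z)] for z in(z0,z1)]
out=[]
bx=-.014
for n,i,(x,y,a,b) in(("scene",s,(180,140,140,105)),("top",im,(210,150,140,105))):
    f=4;c=cv2.resize(i[y:y+b,x:x+a],None,fx=f,fy=f,interpolation=cv2.INTER_CUBIC)
    for q in box(-.125,.125,-.0755,.0755,0,.022): cv2.polylines(c,[np.int32((proj(n,q)-[x,y]+.5)*f)],1,(0,0,255),1)
    for q in box(bx-.0475,bx+.0475,-.0625,.0625,.008,.066): cv2.polylines(c,[np.int32((proj(n,q)-[x,y]+.5)*f)],1,(0,200,0),1)
    for q in box(bx-.0655,bx+.0475,-.055,.055,.067,.073): cv2.polylines(c,[np.int32((proj(n,q)-[x,y]+.5)*f)],1,(255,0,0),1)
    out.append(c)
c=np.vstack(out);cv2.imwrite("pics/ov.png",cv2.resize(c,(400,600)) if 0 else np.hstack(out)[:, :].copy() if 0 else cv2.resize(np.hstack(out),(800,300)))
cv2.imwrite("pics/ov.png",cv2.resize(c,(400,600),interpolation=cv2.INTER_AREA))
E
```

```text
track rect ((540.1664428710938, -55.52073669433594), (277.1277770996094, 178.3384246826172), 87.85043334960938)
lid ((534.833251953125, -83.91835021972656), (152.41847229003906, 118.7774658203125), 88.76156616210938)
```

View pics/ov.png

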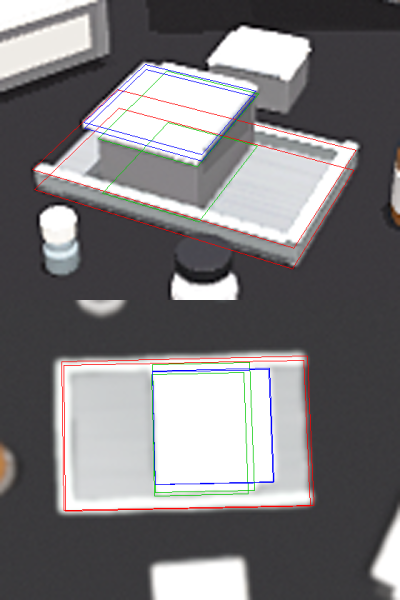

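The crop confirms it: the middle-sized box stands in the track and the drawn model fits it in both views (lid at crop (170,110) above, (205,430) below). The track's yaw is about 90°. I'll use a closed, 45° tilted fingertip that comes in under the lip along the tool's own axis.

Run:
```python
from h import *
s=ctrl.state();R0=R.from_rotvec(s["ee_rot"]);print(R0.as_matrix().round(3))
z=np.array([0,1,-1])/2**.5;y=np.array([-1,0,0]);Rt=R.from_matrix(np.c_[np.cross(y,z),y,z])
v=(Rt*R0.inv()).as_rotvec(degrees=True);print(v,np.linalg.norm(v),v/16)
# large look-alike: corner pixels
print(unproj("top",[[421,215],[395,275],[341,240],[372,195]],.09).round(3))
```

```text
[[-0.972 -0.236 -0.   ]
 [-0.236  0.972 -0.   ]
 [ 0.    -0.    -1.   ]]
[ 38.0068097  -29.89270672  72.16753895] 86.8691267191128 [ 2.37542561 -1.86829417  4.51047118]
[[ 0.472 -0.45   0.09 ]
 [ 0.317 -0.369  0.09 ]
 [ 0.41  -0.233  0.09 ]
 [ 0.528 -0.323  0.09 ]]
```

Request:
carry_out(motion=[[[255,25,19,0,2.375,-1.868,4.51],[255,25,19,0,2.375,-1.868,4.51],[255,25,19,0,2.375,-1.868,4.51],[255,25,19,0,2.375,-1.868,4.51],[255,25,19,0,2.375,-1.868,4.51],[255,25,19,0,2.375,-1.868,4.51],[255,25,19,0,2.375,-1.868,4.51],[255,25,19,0,2.375,-1.868,4.51],[255,25,19,0,2.375,-1.868,4.51],[255,25,19,0,2.375,-1.868,4.51],[255,25,19,0,2.375,-1.868,4.51],[255,25,19,0,2.375,-1.868,4.51],[255,25,19,0,2.375,-1.868,4.51],[255,25,19,0,2.375,-1.868,4.51],[255,23,20,0,2.375,-1.868,4.51],[255,23,20,0,2.375,-1.868,4.51],[255,0,0,0,0,0,0],[255,0,0,0,0,0,0]]])

```text
clock: 3.35
position: [0.5548, -0.3502, 0.4045]
ee_rot: [-1.76, 1.762, 0.729]
ft_force: [-0.2, 0.3, 0.1]
grip_width: 0.004
finger_force: 0.0
```

Run:
```python
from h import *
s=ctrl.state()
for k in("clock","joint_positions","position","ft_force","grip_width"):print(k,np.round(s[k],3))
print(R.from_rotvec(s["ee_rot"]).as_matrix().round(3))
```

```text
clock 3.35
joint_positions [-0.523  0.491  0.354 -0.685 -1.827  0.479]
position [ 0.555 -0.35   0.405]
ft_force [-0.212  0.293  0.055]
grip_width 0.004
[[-0.001 -1.    -0.   ]
 [-0.708  0.001  0.707]
 [-0.707  0.001 -0.708]]
```

Request:
carry_out(motion=[[[255,0,0,-40,0,0,0],[255,0,0,-40,0,0,0],[255,0,0,-40,0,0,0],[255,0,0,-40,0,0,0],[255,0,15,-15,0,0,0],[255,0,15,-15,0,0,0],[255,0,15,-15,0,0,0],[255,0,15,-15,0,0,0],[255,0,10,-10,0,0,0],[255,0,10,-10,0,0,0],[255,0,5,-6,0,0,0],[255,0,0,0,0,0,0]]])

```text
clock: 4.85
position: [0.555, -0.2648, 0.1582]
ee_rot: [-1.76, 1.76, 0.73]
ft_force: [0.1, -0.2, 0.3]
grip_width: 0.005
finger_force: 0.0
```

Run:
```python
from h import *
print(ctrl.state()["position"],ctrl.state()["ft_force"])
s=ctrl.snapshot("scene")[:,:,::-1];t=ctrl.snapshot("top")[:,:,::-1]
cv2.imwrite("pics/ins.png",np.hstack([cv2.resize(s[120:250,150:310],(640,520)),cv2.resize(t[130:260,210:250],(160,520))]))
for q in("lip","lid_hinge"):
  for n in("scene","top"): print(q,n,[(np.round(d["position"],3).tolist(),round(d["p"],2)) for d in ctrl.place_of(n,q)])
```

```text
[ 0.55495463 -0.26476291  0.15823499] [ 0.09386133 -0.1957576   0.29018688]
lip scene [([0.464, -0.269, 0.087], 0.98), ([0.533, -0.145, 0.068], 0.87), ([0.33, -0.072, 0.038], 0.78), ([0.69, 0.02, 0.0], 0.31)]
lip top [([0.538, -0.148, 0.068], 0.97)]
lid_hinge scene [([0.408, -0.075, 0.04], 0.87), ([0.392, -0.413, 0.084], 0.75), ([0.539, -0.039, 0.063], 0.72)]
lid_hinge top []
```

View pics/ins.png

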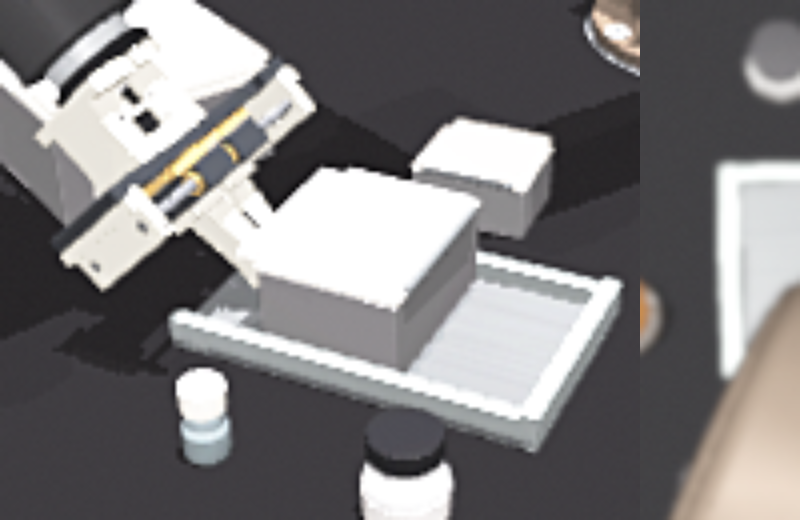

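The fingertip disappears under the lip, behind the lid's front edge at (255,270), with no contact force. Now I'll lift.

Request:
carry_out(motion=[[[255,0,-2,8,0,0,0],[255,0,0,8,0,0,0],[255,0,0,8,0,0,0],[255,0,0,8,0,0,0],[255,0,1,8,0,0,0],[255,0,1,8,0,0,0],[255,0,4,7,0,0,0],[255,0,4,7,0,0,0],[255,0,4,7,0,0,0],[255,0,5,7,0,0,0]]])

```text
clock: 6.4
position: [0.555, -0.2476, 0.2351]
ee_rot: [-1.76, 1.76, 0.729]
ft_force: [-0.1, -0.3, -1.1]
grip_width: 0.006
finger_force: 0.1
```

Run:
```python
from h import *
print(ctrl.state()["position"],ctrl.state()["ft_force"])
s=ctrl.snapshot("scene")[:,:,::-1]
cv2.imwrite("pics/lift.png",cv2.resize(s[120:250,150:310],(640,520)))
```

```text
[ 0.55496923 -0.24763137  0.23508949] [-0.07492991 -0.27643724 -1.05290077]
```

View pics/lift.png

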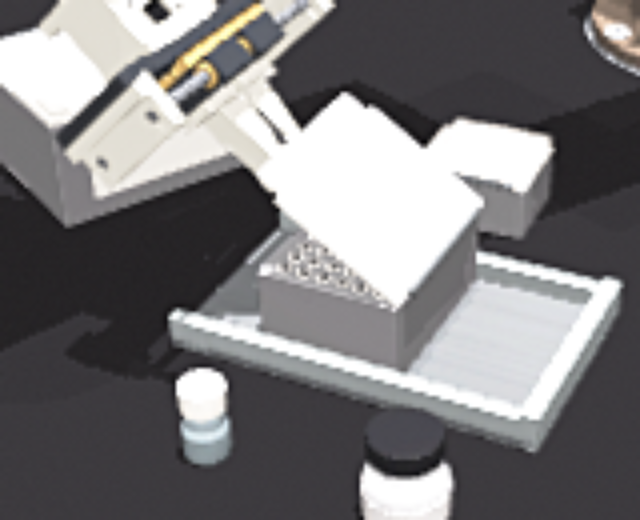

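The lid is raised about 30°, with its lip edge near (285,180) resting on the finger, and the box hasn't moved. I'll continue over the top.

Request:
carry_out(motion=[[[255,0,6,8,0,0,0],[255,0,7,9,0,0,0],[255,0,8,8,0,0,0],[255,0,9,6,0,0,0],[255,0,9,5,0,0,0],[255,0,10,5,0,0,0],[255,0,8,2,0,0,0],[255,0,8,2,0,0,0],[255,0,8,1,0,0,0],[255,0,8,0,0,0,0],[255,0,8,0,0,0,0],[255,0,8,0,0,0,0],[255,0,6,0,0,0,0],[255,0,0,0,0,0,0],[255,0,0,0,0,0,0]]])

```text
clock: 8.32
position: [0.555, -0.1451, 0.2807]
ee_rot: [-1.76, 1.76, 0.729]
ft_force: [-1.0, 0.8, 0.8]
grip_width: 0.003
finger_force: 0.0
```

Run:
```python
from h import *
print(ctrl.state()["position"],ctrl.state()["ft_force"])
s=ctrl.snapshot("scene")[:,:,::-1]
cv2.imwrite("pics/over.png",cv2.resize(s[120:250,150:310],(640,520)))
for q in("stop_face","lid_hinge","lip","box_front"): print(q,[(np.round(d["position"],3).tolist(),round(d["p"],2)) for d in ctrl.place_of("scene",q)])
```

```text
[ 0.55499859 -0.14508715  0.28066862] [-1.03674381  0.78345219  0.84674453]
stop_face [([0.537, 0.054, 0.012], 0.7)]
lid_hinge [([0.388, -0.41, 0.087], 0.91), ([0.54, -0.039, 0.063], 0.63), ([0.408, -0.072, 0.041], 0.61)]
lip [([0.463, -0.269, 0.084], 0.92), ([0.531, 0.006, 0.172], 0.72), ([0.692, 0.022, 0.0], 0.63), ([0.33, -0.077, 0.036], 0.52)]
box_front [([0.455, -0.292, 0.0], 0.92), ([0.343, -0.076, -0.0], 0.65)]
```

View pics/over.png

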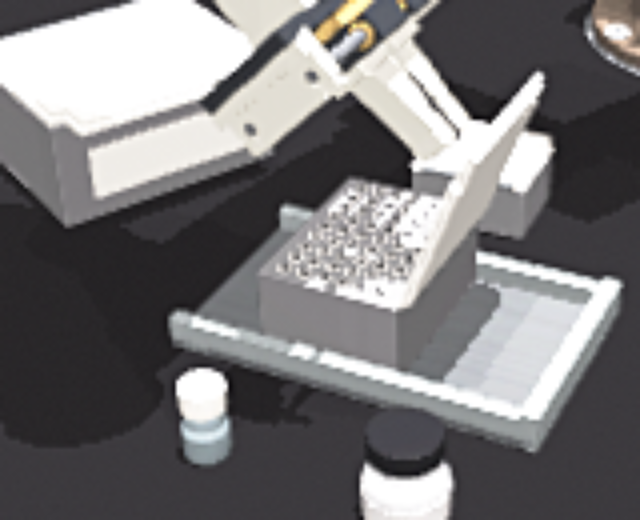

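The lid has fallen fully open by itself: its top edge is at (540,80), and the network puts the lip at (0.531, 0.006, 0.172), which is the fully open limit. The box is still in place. Next I'll retract, come down in front of the front face and start the push.

Request:
carry_out(motion=[[[255,0,-20,0,0,0,0],[255,-1,-27,-12,0,0,0],[255,-1,-27,-12,0,0,0],[255,-1,-27,-12,0,0,0],[255,-1,-27,-12,0,0,0],[255,-1,-27,-13,0,0,0],[255,0,5,-10,0,0,0],[255,0,5,-10,0,0,0],[255,0,5,-10,0,0,0],[255,0,5,-10,0,0,0],[255,0,5,-9,0,0,0],[255,0,4,-7,0,0,0],[255,0,0,0,0,0,0],[255,0,3,0,0,0,0],[255,0,3,0,0,0,0],[255,0,3,0,0,0,0],[255,0,3,0,0,0,0],[255,0,4,0,0,0,0],[255,0,4,0,0,0,0],[255,0,0,0,0,0,0]]])

```text
clock: 11.08
position: [0.5503, -0.2514, 0.164]
ee_rot: [-1.761, 1.761, 0.727]
ft_force: [1.9, -3.5, 0.6]
grip_width: 0.004
finger_force: 1.8
```

Request:
carry_out(motion=[[[255,0,4,0,0,0,0],[255,0,4,0,0,0,0],[255,0,4,0,0,0,0],[255,0,4,0,0,0,0],[255,0,4,0,0,0,0],[255,0,4,0,0,0,0],[255,0,4,0,0,0,0],[255,0,4,0,0,0,0],[255,0,4,0,0,0,0],[255,0,4,0,0,0,0],[255,0,4,0,0,0,0],[255,0,4,0,0,0,0],[255,0,4,0,0,0,0],[255,0,4,0,0,0,0],[255,0,4,0,0,0,0],[255,0,2,0,0,0,0],[255,0,0,0,0,0,0]]])

```text
clock: 13.2
position: [0.5504, -0.1896, 0.164]
ee_rot: [-1.76, 1.761, 0.726]
ft_force: [2.1, -4.4, 0.9]
grip_width: 0.002
finger_force: 2.4
```

Run:
```python
from h import *
print(ctrl.state()["position"],ctrl.state()["ft_force"])
s=ctrl.snapshot("scene")[:,:,::-1]
cv2.imwrite("pics/push.png",cv2.resize(s[120:250,150:310],(640,520)))
```

```text
[ 0.55040052 -0.18957734  0.16395384] [ 2.08815032 -4.36648875  0.87917178]
```

View pics/push.png

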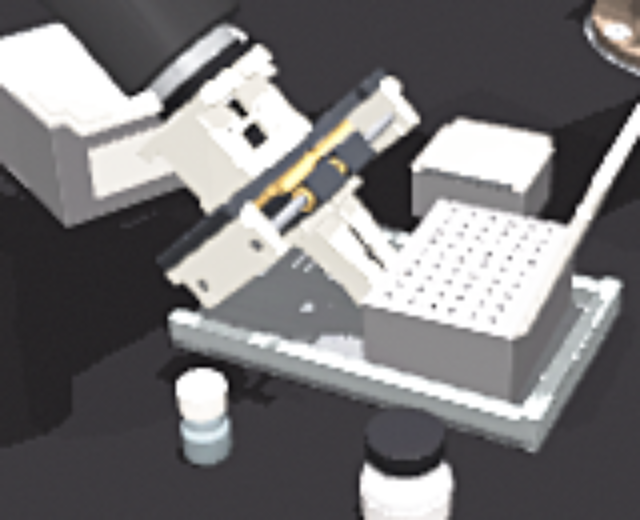

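The box has slid most of the way, with its lower right corner at (515,395) close to the stop, and the lid is open. I'll finish slowly, watching the force.

Request:
carry_out(motion=[[[255,0,2,0,0,0,0],[255,0,2,0,0,0,0],[255,0,2,0,0,0,0],[255,0,1,0,0,0,0],[255,0,1,0,0,0,0],[255,0,0,0,0,0,0]]])

```text
clock: 14.0
position: [0.5504, -0.1817, 0.1639]
ee_rot: [-1.76, 1.761, 0.726]
ft_force: [1.8, -6.0, 0.7]
grip_width: 0.007
finger_force: 2.8
```

Request:
carry_out(motion=[[[255,0,1,0,0,0,0],[255,0,1,0,0,0,0],[255,0,1,0,0,0,0],[255,0,0,0,0,0,0]]])

```text
clock: 14.5
position: [0.5504, -0.1787, 0.164]
ee_rot: [-1.76, 1.761, 0.726]
ft_force: [0.9, -5.7, 0.7]
grip_width: 0.004
finger_force: 2.9
```

Request:
carry_out(motion=[[[255,0,1,0,0,0,0],[255,0,1,0,0,0,0],[255,0,0,0,0,0,0]]])

```text
clock: 14.88
position: [0.5502, -0.1774, 0.1641]
ee_rot: [-1.761, 1.761, 0.726]
ft_force: [-0.4, -8.6, 2.3]
grip_width: 0.007
finger_force: 4.4
```

Request:
carry_out(motion=[[[255,0,1,0,0,0,0],[255,0,0,0,0,0,0]]])

```text
clock: 15.12
position: [0.5501, -0.177, 0.1642]
ee_rot: [-1.762, 1.762, 0.725]
ft_force: [0.1, -11.8, 3.5]
grip_width: 0.004
finger_force: 5.8
```

Request:
carry_out(motion=[[[255,0,1,0,0,0,0],[255,0,1,0,0,0,0],[255,0,1,0,0,0,0],[255,0,0,0,0,0,0]]])

```text
clock: 15.62
position: [0.5495, -0.1759, 0.1645]
ee_rot: [-1.765, 1.763, 0.724]
ft_force: [-5.3, -21.3, 6.7]
grip_width: 0.005
finger_force: 10.4
```

The force rises steadily at about 3 N per mm with almost no travel, so the box is against the stop. I'll back off and check.

Request:
carry_out(motion=[[[255,0,-4,0,0,0,0],[255,0,-4,0,0,0,0],[255,0,-8,0,0,0,0],[255,0,-20,15,0,0,0],[255,0,-30,30,0,0,0],[255,0,-30,30,0,0,0],[255,0,-30,30,0,0,0],[255,0,-30,30,0,0,0],[255,0,0,0,0,0,0]]])

```text
clock: 16.75
position: [0.5501, -0.3302, 0.3009]
ee_rot: [-1.76, 1.761, 0.723]
ft_force: [0.3, -0.2, -0.4]
grip_width: 0.002
finger_force: 0.0
```

Run:
```python
from h import *
print(ctrl.state()["position"],ctrl.state()["ft_force"])
s=ctrl.snapshot("scene")[:,:,::-1];t=ctrl.snapshot("top")[:,:,::-1]
cv2.imwrite("pics/end.png",np.hstack([cv2.resize(s[120:250,190:310],(480,520),interpolation=cv2.INTER_CUBIC),cv2.resize(t[130:260,190:270],(320,520),interpolation=cv2.INTER_CUBIC)]))
for n in("scene","top"):
  for q in("stop_face","lid_hinge","box_back","lip","bottle","jar","vial"): print(n,q,[(np.round(d["position"],3).tolist(),round(d["p"],2)) for d in ctrl.place_of(n,q)])
```

```text
[ 0.55013423 -0.33017486  0.30092161] [ 0.31702241 -0.24271359 -0.4353056 ]
scene stop_face [([0.528, 0.084, 0.174], 0.74)]
scene lid_hinge [([0.393, -0.412, 0.085], 0.87), ([0.536, 0.045, 0.063], 0.74), ([0.409, -0.072, 0.04], 0.55)]
scene box_back [([0.535, 0.051, 0.006], 0.92), ([0.409, -0.071, 0.001], 0.57)]
scene lip [([0.33, -0.072, 0.038], 0.77), ([0.466, -0.269, 0.084], 0.65), ([0.529, 0.086, 0.172], 0.54)]
scene bottle [([0.505, 0.137, -0.004], 0.74)]
scene jar [([0.693, 0.024, 0.0], 0.65)]
scene vial [([0.696, -0.113, 0.002], 0.64)]
top stop_face []
top lid_hinge [([0.534, 0.05, 0.071], 0.91), ([0.411, -0.07, 0.041], 0.8)]
top box_back [([0.534, 0.052, 0.068], 0.67)]
top lip [([0.33, -0.081, 0.036], 0.9), ([0.53, 0.084, 0.174], 0.74), ([0.461, -0.269, 0.083], 0.61)]
top bottle [([0.509, 0.137, -0.002], 0.75)]
top jar [([0.685, 0.018, -0.001], 0.74)]
top vial [([0.696, -0.108, -0.001], 0.4)]
```

View pics/end.png

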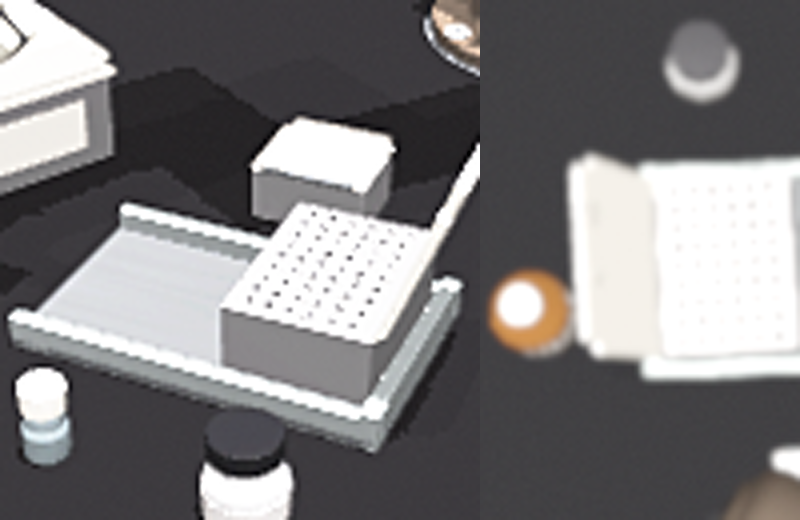

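The box's back face is at the stop (box_back y 0.051 against stop_face 0.049–0.054). The lid is fully open and the bystanders have not moved. The push was slightly off centre, so I'll push once more gently on the other side of centre to make sure the box is square and home.

Request:
carry_out(motion=[[[255,-10,25,-25,0,0,0],[255,-15,30,-30,0,0,0],[255,0,30,-30,0,0,0],[255,0,20,-20,0,0,0],[255,0,15,-20,0,0,0],[255,0,10,-12,0,0,0],[255,0,8,0,0,0,0],[255,0,4,0,0,0,0],[255,0,4,0,0,0,0],[255,0,2,0,0,0,0],[255,0,1,0,0,0,0],[255,0,1,0,0,0,0],[255,0,0,0,0,0,0]]])

```text
clock: 19.18
position: [0.5251, -0.1785, 0.1619]
ee_rot: [-1.76, 1.76, 0.728]
ft_force: [-0.7, -3.1, 1.6]
grip_width: 0.006
finger_force: 1.8
```

Request:
carry_out(motion=[[[255,0,1,0,0,0,0],[255,0,1,0,0,0,0],[255,0,1,0,0,0,0],[255,0,1,0,0,0,0],[255,0,0,0,0,0,0]]])

```text
clock: 19.8
position: [0.5245, -0.1762, 0.1622]
ee_rot: [-1.763, 1.762, 0.727]
ft_force: [-3.9, -13.8, 5.8]
grip_width: 0.005
finger_force: 6.5
```

On this side the force rises in the same way at the same depth (TCP y −0.176), so the box is square against the stop. I'll retract, check and hand in.

Request:
carry_out(motion=[[[255,0,-4,0,0,0,0],[255,0,-6,0,0,0,0],[255,0,-8,0,0,0,0],[255,0,-20,15,0,0,0],[255,0,-30,30,0,0,0],[255,0,-30,30,0,0,0],[255,0,-30,30,0,0,0],[255,0,-30,30,0,0,0],[255,0,0,0,0,0,0],[255,0,0,0,0,0,0]]])

```text
clock: 21.05
position: [0.5247, -0.3318, 0.296]
ee_rot: [-1.759, 1.76, 0.73]
ft_force: [-0.4, 0.7, -0.8]
grip_width: 0.01
finger_force: 0.0
```

Run:
```python
from h import *
for n in("scene","top"):
  s=ctrl.snapshot(n)
  for q in("lip","box_back","lid_hinge"): print(n,q,[(np.round(d["position"],3).tolist(),round(d["p"],2)) for d in ctrl.place_of(n,q)])
  if n=="scene": cv2.imwrite("pics/fin.png",cv2.resize(s[100:250,190:330,::-1],(560,600)))
print(ctrl.state()["ft_force"])
```

```text
scene lip [([0.329, -0.073, 0.038], 0.72), ([0.53, 0.089, 0.172], 0.71), ([0.462, -0.267, 0.084], 0.64)]
scene box_back [([0.529, 0.089, 0.172], 0.64), ([0.41, -0.073, -0.002], 0.62), ([0.535, 0.052, 0.006], 0.57)]
scene lid_hinge [([0.393, -0.408, 0.087], 0.75), ([0.405, -0.072, 0.038], 0.74), ([0.54, 0.043, 0.063], 0.63)]
top lip [([0.461, -0.27, 0.082], 0.79), ([0.329, -0.078, 0.037], 0.79)]
top box_back [([0.406, -0.075, 0.0], 0.88), ([0.539, -0.063, -0.0], 0.61)]
top lid_hinge [([0.409, -0.072, 0.041], 0.82), ([0.534, 0.052, 0.069], 0.77)]
[ 0.1182014  -0.52296498  0.39157808]
```

View pics/fin.png

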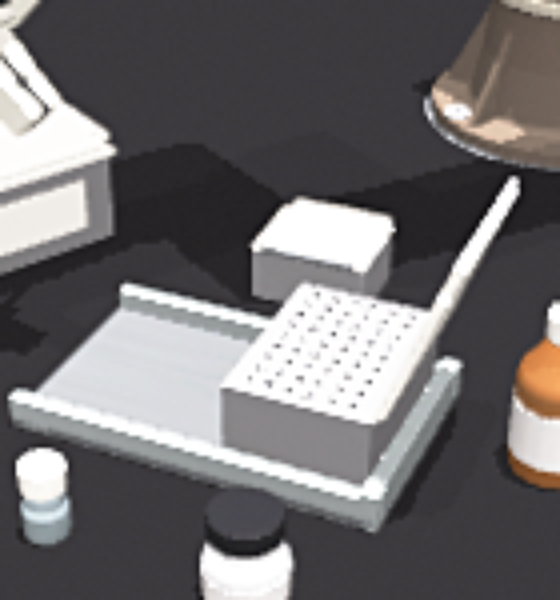

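The final picture shows the box flat against the stop (corner at (370,480)), the lid leaning open (tip at (517,183)), the bystanders untouched and the arm clear.

```bash
python3 -c "
from bench import ctrl
print(ctrl.finish_job())"
```

```text
the job is handed in; nothing more can be done
None
```

The lid is flipped fully open and stays open by itself, the box is pushed home against the end stop, the bottle, jar and vial are where they were, and the job is handed in at about 21 s.

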